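# Hang the roller guard back on the tubing pump and jog the pump

### The arm

A 6-joint arm with a two-finger parallel gripper is mounted at the origin on a cart in front of the work surface, level with it; the furniture and walls round the work are solid. World frame = base frame: x ahead of the robot, y to its left, z up, the work surface at z = 0. Lengths are in mm, angles in rad, forces in N, time in s.
With the tool pointing down it reaches from about 400 to 925 mm from the base axis. Payload 12.5 kg.
Tool frame: the origin (TCP) lies midway between the tips of the shut fingers; the grasp point (between the pads) lies 19 mm behind it; z points along the fingers, y is the line along which they close (so a half turn about z gives the same grasp; the last joint's range is limited). The gripper opens to 95 mm and grips with 3 to 60 N. Pads are 20 mm wide; open, the fingers measure 119 mm over their backs; the gripper's body (75 mm by 180 mm) begins 59 mm behind the grasp point.
Start: joints at [-1.341, 0.491, 1.559, -0, 1.092, -0.106], TCP at [205.976, -590.102, 214.661] pointing down, gripper open.
Joint ranges: [-3.1, 3.1], [-0.84, 2.19], [0.05, 2.79], [-1.13, 4.28], [0.06, 2.93], [-2.69, 2.69]. Speed limits (rad/s): [2.22, 2.22, 2.79, 3.14, 3.14, 3.14].

### API

Orientations are given as [roll, pitch, yaw] about the fixed x, y, z axes, in that order (R = Rz(yaw) Ry(pitch) Rx(roll)).
In Python, from cell import state, read_camera, camera_info, env gives the robot as it stands.
- The arm moves only by the tool move_arm, never from a script. Its argument "commands" is a list of rows, each a list of 3 entries, a list of its own where there are three numbers: the shift along the world's x, y, z in cm, then the turn, a rotation vector about the world's x, y, z in degrees, then the opening, from 0 (shut) to 1 (fully open). A call has 1 to 10 rows; each row shifts and turns the commanded pose from where the row before left it; what a row does not reach is not made up. A row lasts 1/10 s, in which the tool goes at most 50 mm and 8.59 degrees, less where a joint would pass 70% of its speed; a pose out of reach is approached as far as the arm can. A call with a gripper value outside its range is refused whole. The fingers move at their own pace and stop on an object; the grip force is fixed at half the most. Time passes only in rows, so rows that do not move let the fingers close. It gives the time, the measured TCP pose, the force, the opening and the grip force at its end, in the units of the state.
- state(): the state, without advancing time (a new reading comes with each control period).
- read_camera(name): name is "scene" or "side" or "wrist"; returns the picture (420x560x3 uint8, blue, green, red); there is no depth.
- camera_info(name): a dict with "K" (3x3 intrinsics, pixels), "cam_to_world" (4x4, takes a point from camera to world coordinates). Camera axes: x right, y down, z forward; pixel columns grow to the right and rows downward; lengths in mm; the calibration is good to about 2 mm. A picture is of the moment at which its call begins: read the wrist's pose just before it. camera_info takes no time and is no camera call; for the wrist camera it gives the pose at the moment of the call.
- env.job_done(): hands the job in; it is judged then, once.
The state is a dict: "t": time; "joints": joint angles; "qvel": joint speeds; "tau": joint torques, N m; "eef_pos": TCP position; "tcp_rot": TCP orientation; "ft_force": force on the tool from outside, world axes, zero at the start; "moment": the same for the moment, N m; "opening": opening from 0.0 (shut) to 1.0 (fully open); "grip_force": force on a finger pad.
Only numpy, scipy, OpenCV 4.12 (cv2) and the standard library are available. Lean on these libraries where they do the work, as an engineer would, in place of code of your own. Each camera call takes 0.05 s, during which the arm holds its last target. There are 200 camera calls.

### The job

The yellow guard of the tubing pump was taken off for cleaning and lies on the bench: hang it back by bringing both keyholes over the two studs of the sloping face together (their bar is clamped up to 9 mm off to either side, so feel for them), then sliding it down the slope until it hangs fully home on both studs and presses the guard switch; do not force it. Only then tip the pump's spring-centred jog lever over to the right as you face the pump, hold it over for about a second and let it spring back to the middle. Leave the beaker, measuring cylinder and jar where they stand.

Things in the scene. Friction and masses are not known exactly. Their poses are not given: they have to be found in the camera images.
- pump: Bench tubing pump, fixed: white wedge housing with blue side cheeks, 257 deep x 282 wide x 181 mm high. Origin: centre of its underside on the bench; x points from its front to its back, y to its left, z up. Recessed roller head in its sloping face; the cheeks rise 3 mm above the face at its sides; behind the face a flat deck at z 178 mm.
- face_front (a point): Middle of the face's lower front edge (pump frame x -125, y 0, z 75 mm). From here the flat face slopes up towards the back at 26 degrees to the horizontal: up-slope direction (cos 26, 0, sin 26), face normal (-sin 26, 0, cos 26) in the pump frame; 235 mm long. On it, besides studs and lever, only a switch block 13 mm high just below the guard's place.
- stud_place (a point): Fixed point of the pump: middle of the two stud feet when their bar is centred (pump frame x 32.3, y +30, z 151.7 mm), 175 mm up the slope. The studs stand square to the face, 120 mm apart, on one flush bar that is clamped up to 9 mm left or right of here; how far is not reported. Shaft 6.8 mm thick to 8.5 mm above the face, then a head 14 mm in diameter up to 14.2 mm.
- guard: Loose guard, 110 (x) x 150 (y) mm, a flat yellow frame 5 mm thick with clear window, about 0.32 kg. Origin: centre of its underside; x points to its upper edge (with the keyholes), y to its left, z out of its front. Starts flat on the bench, front up. To hang: flat on the face, x up the slope, keyhole mouths over the stud heads, then 15 mm down the slope; the slots catch under the heads.
- guard_handle (a point): Middle of the bar of the guard's black D-handle, in guard frame x 0, y 0, z 36 mm. The bar runs along the guard's y, 90 mm long, 12 wide (x), 20 high; 66 mm clear between its posts and 21 mm clear between bar and plate.
- keyhole_left (a point): Point in the guard's underside (guard frame x 40, y +60, z 0 mm) near the end of the left keyhole's slot: the left stud's foot comes here when the guard hangs fully home. The slot, 10 mm wide with a tapered entry, runs from here 15 mm towards the guard's -x into the round mouth, 18 mm in diameter, centred there (x 25 mm).
- keyhole_right (a point): The same for the right keyhole (guard frame x 40, y -60, z 0 mm).
- guard_switch (a joint): Brass plunger of the guard switch, on the face below the guard's lower edge, pointing up the slope: 0 = out, grows as the guard's lower edge pushes it in (m), about 0.005 with the guard fully home, 0.0075 at its stop; light spring, under 0.7 N.
- jog_lever (a joint): Jog lever, a black ball knob on a stick at the right of the face: 0 = middle, positive = tipped to the right (pump -y), stops at +0.45 and -0.45 rad; a spring of 0.6 N m/rad brings it back to 0.
- jog_knob (a point): Centre of the lever's ball knob, 26 mm in diameter, 62 mm from the pivot. The pivot lies on the face 95 mm up the slope from the front edge, at y -95 mm; the lever tilts about the up-slope line and in the middle stands square to the face. The hung guard's edge is 40 to 60 mm to its left.
- beaker: Glass beaker, 71 x 79 x 88 mm, right of the pump; leave alone. Origin: centre of its foot.
- measuring_cylinder: Slim measuring cylinder, 46 x 49 x 180 mm, right of the pump; leave alone. Origin: centre of its foot.
- green_lid_jar: Sample jar with green lid, 55 x 55 x 76 mm, left behind the guard; leave alone. Origin: centre of its foot.

How it is judged:
By the outcome, as a careful person would: the job done as asked, in the order asked, and still so for the second after the job is handed in, with the robot touching nothing.
It also fails if it takes over 72 s, if anything falls off the work surface, if the arm or the gripper's body presses on something with over 40 N, if the wrist force passes 120 N, or if a joint passes its speed limit or range.

## Working session

There is one attempt and no reset: what is moved stays moved. The work goes in short steps, Python scripts to look and compute and a tool call to move; the robot and the scene stay as the last step left them, time stands still between calls to the robot, and variables do not carry over. Pictures are saved under pics/ and viewed, at most 10 in all, crops included, and the job is handed in when it is done.

Besides the shell and the picture viewer there is one more tool, called by a JSON object that holds its "op" and its "data". move_arm: Moves the arm, as the interface text tells. Its arguments: {"type":"object","properties":{"commands":{"type":"array"}},"required":["commands"]}

```bash
mkdir -p pics; ls; python3 - <<'E'
from cell import state, read_camera, camera_info
import cv2,numpy as np
for n in ("scene","side"):
    i=camera_info(n); print(n,np.round(i["K"],1).tolist(),np.round(i["cam_to_world"],3).tolist())
    cv2.imwrite(f"pics/{n}0.png",read_camera(n))
print(state())
E
```

```text
pics
scene [[381.3, 0.0, 279.2], [0.0, 381.3, 212.1], [0.0, 0.0, 1.0]] [[-0.487, -0.65, 0.584, -93.958], [-0.873, 0.373, -0.313, 420.081], [-0.014, -0.663, -0.749, 977.575], [0.0, 0.0, 0.0, 1.0]]
side [[530.8, 0.0, 277.6], [0.0, 530.8, 213.6], [0.0, 0.0, 1.0]] [[-0.998, 0.024, -0.058, 675.747], [0.062, 0.558, -0.827, 1276.18], [0.013, -0.829, -0.558, 958.456], [0.0, 0.0, 0.0, 1.0]]
{'t': 0.1, 'joints': array([-1.34059592e+00,  4.91506965e-01,  1.55940003e+00,  1.01153777e-05,
        1.09172829e+00, -1.05615009e-01]), 'qvel': array([-0.00112982,  0.00026904, -0.0018256 , -0.00074949,  0.00027337,
        0.00100221]), 'tau': array([ 2.31805025e-03, -6.13625622e+01, -2.58606452e+01,  6.93365419e-02,
        4.70070296e-02, -5.74474143e-05]), 'eef_pos': array([ 205.92461963, -589.86047733,  214.11144924]), 'tcp_rot': array([-3.14055677e+00, -1.18835143e-04,  3.35810690e-01]), 'ft_force': array([ 0.23090104, -0.8028235 , -0.23996918]), 'moment': array([-0.00212778,  0.0036112 ,  0.00737246]), 'grip_force': 0.0, 'opening': 1.0025565336462097}
```

View pics/scene0.png

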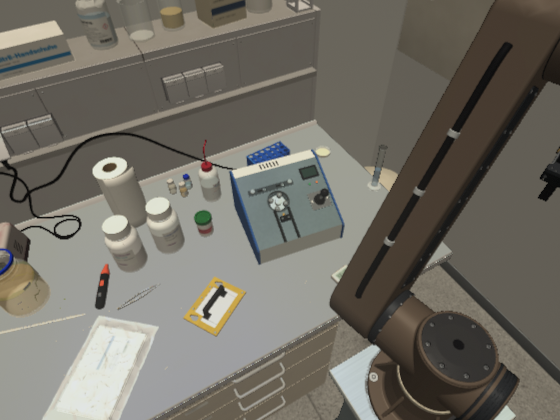

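View pics/side0.png

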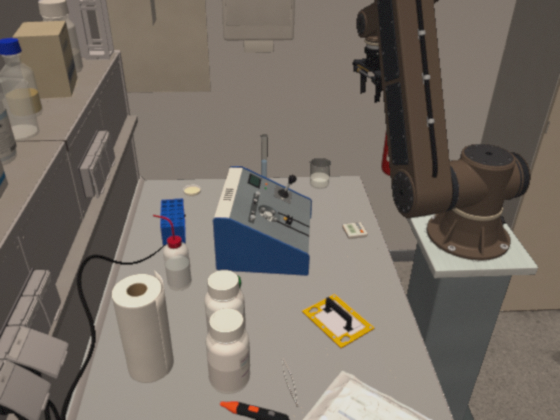

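The scene view shows the yellow guard at about (215,304) with its handle on the long axis, the pump at about (287,205), and the lever knob at (322,193). I'll zoom in on both for corners.

```bash
cat > h.py <<'E'
from cell import state, read_camera, camera_info
import cv2,numpy as np
from scipy.spatial.transform import Rotation as Ro
def ray(i,uv):
    K=np.array(i["K"]);T=np.array(i["cam_to_world"])
    d=np.linalg.solve(K,np.c_[np.atleast_2d(uv),np.ones(len(np.atleast_2d(uv)))].T).T@T[:3,:3].T
    return T[:3,3],d
def onz(i,uv,z):
    o,d=ray(i,uv); return o+d*((z-o[2])/d[:,2])[:,None]
def proj(i,P):
    T=np.linalg.inv(np.array(i["cam_to_world"])); p=np.atleast_2d(P)@T[:3,:3].T+T[:3,3]
    q=p@np.array(i["K"]).T; return q[:,:2]/q[:,2:]
def tri(i,a,j,b):
    o1,d1=ray(i,a);o2,d2=ray(j,b);d1=d1[0]/np.linalg.norm(d1);d2=d2[0]/np.linalg.norm(d2)
    s=np.linalg.lstsq(np.c_[d1,-d2],o2-o1,rcond=None)[0]
    p,q=o1+s[0]*d1,o2+s[1]*d2; return (p+q)/2,np.linalg.norm(p-q)
def yellow(im):
    h=cv2.cvtColor(im,cv2.COLOR_BGR2HSV); m=cv2.inRange(h,(18,130,90),(32,255,255))
    c=max(cv2.findContours(m,cv2.RETR_EXTERNAL,cv2.CHAIN_APPROX_NONE)[0],key=cv2.contourArea); return c.reshape(-1,2).astype(float)
E
python3 - <<'E'
from h import *
a=cv2.imread("pics/scene0.png");b=cv2.imread("pics/side0.png")
for n,im in(("scene",a),("side",b)):
    i=camera_info(n);c=yellow(im);P=onz(i,c,4)[:,:2].astype(np.float32)
    r=cv2.minAreaRect(P);print(n,r,cv2.boxPoints(r).round().tolist())
A=cv2.resize(a[140:340,170:370],None,fx=3,fy=3,interpolation=cv2.INTER_CUBIC)
cv2.imwrite("pics/c1.png",A)
B=cv2.resize(b[155:355,200:400],None,fx=3,fy=3,interpolation=cv2.INTER_CUBIC)
cv2.imwrite("pics/c2.png",B)
E
```

```text
scene ((453.1385192871094, 338.9063720703125), (108.65705871582031, 148.8477783203125), 32.668155670166016) [[367.0, 372.0], [448.0, 247.0], [539.0, 306.0], [459.0, 431.0]]
side ((456.90728759765625, 337.8985290527344), (111.80400848388672, 151.52757263183594), 32.42382049560547) [[369.0, 372.0], [450.0, 244.0], [545.0, 304.0], [463.0, 432.0]]
```

View pics/c1.png

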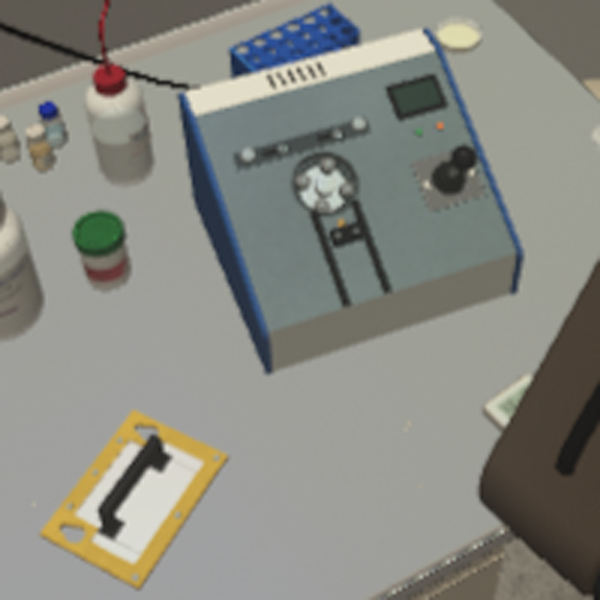

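View pics/c2.png

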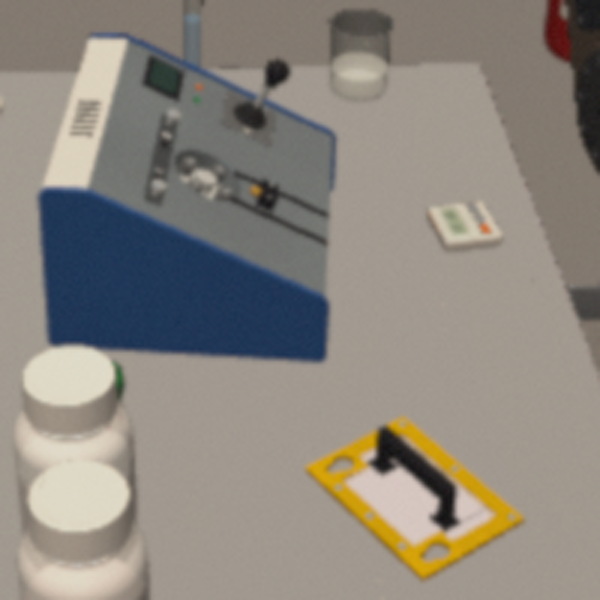

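Crop 1: keyholes at (148,430) and (72,532), stud heads (248,158) and (359,123), pump front bottom corners (268,372) and (515,292), knob (463,158). Crop 2: stud heads (157,186) and (172,115), left cheek bottom (325,358) and (50,345), knob (277,72).

```bash
python3 - <<'E'
from h import *
s=camera_info("scene");d=camera_info("side")
S=lambda *p:np.array(p,float)/3+[170-.33,140-.33]
D=lambda *p:np.array(p,float)/3+[200-.33,155-.33]
print("keyholes",onz(s,[S(148,430),S(72,532)],5).round(), onz(d,[D(342,464),D(435,550)],5).round())
print("front",onz(s,[S(268,372),S(515,292)],0).round(),"left",onz(d,[D(325,358),D(50,345)],0).round())
L=tri(s,S(248,158),d,D(157,186));R=tri(s,S(359,123),d,D(172,115));k=tri(s,S(463,158),d,D(277,72))
print("studs",L,R,np.linalg.norm(L[0]-R[0]),"knob",k)
print("handle",tri(s,S(133,485),d,D(418,466)))
E
```

```text
keyholes [[510. 302.   5.]
 [445. 405.   5.]] [[512. 302.   5.]
 [449. 402.   5.]]
front [[ 515.  167.    0.]
 [ 475. -110.    0.]] left [[510. 158.   0.]
 [764. 128.   0.]]
studs (array([659.64310978, 106.08329624, 157.45220586]), np.float64(6.912543138981096)) (array([643.90511893, -13.74915018, 159.07609714]), np.float64(2.9485500027272478)) 120.87239798753097 knob (array([539.14509035, -71.38228566, 170.54510812]), np.float64(2.5928450196391855))
handle (array([451.31080608, 337.1207164 ,  30.2040895 ]), np.float64(7.952156136662421))
```

{"op": "move_arm", "data": {"commands": [[[2.7, 2.1, 1.7], [0, 0, 8], 1], [[2.7, 2.1, 1.7], [0, 0, 8], 1], [[2.7, 2.1, 1.7], [0, 0, 8], 1], [[2.7, 2.1, 1.7], [0, 0, 8], 1], [[2.7, 2.1, 1.7], [0, 0, 8], 1], [[2.7, 2.1, 1.7], [0, 0, 8], 1], [[2.7, 2.1, 1.7], [0, 0, 8], 1], [[2.7, 2.1, 1.7], [0, 0, 8], 1], [[1, 4, 0], [0, 0, 8], 1], [[1, 4, 0], [0, 0, 8], 1]]}}

```text
t: 1.1
eef_pos: [442.5, -340.8, 350.4]
tcp_rot: [-3.142, -0.0, 1.738]
ft_force: [1.9, 0.3, -0.0]
opening: 0.999
grip_force: 0.0
```

{"op": "move_arm", "data": {"commands": [[[1, 3.8, 1], [0, 0, 0], 1], [[1, 3.8, 1], [0, 0, 0], 1], [[1, 3.8, 1], [0, 0, 0], 1], [[1, 3.8, 1], [0, 0, 0], 1], [[1, 3.8, 0], [0, 0, 0], 1], [[1, 3.8, 0], [0, 0, 0], 1], [[1, 3.8, 0], [0, 0, 0], 1], [[1, 3.8, 0], [0, 0, 0], 1], [[1, 3.8, 0], [0, 0, 0], 1], [[1, 3.8, 0], [0, 0, 0], 1]]}}

```text
t: 2.1
eef_pos: [542.0, 39.6, 390.5]
tcp_rot: [-3.141, -0.0, 1.732]
ft_force: [0.4, -0.8, 0.1]
opening: 0.999
grip_force: 0.0
```

```bash
python3 - <<'E'
from h import *
i=camera_info("wrist");im=read_camera("wrist");cv2.imwrite("pics/w1.png",im)
import pickle;pickle.dump(i,open("w1.pkl","wb"))
T=np.array(i["cam_to_world"]);print(T.round(3).tolist(),np.array(i["K"])[0,0]);print(state()["eef_pos"],state()["tcp_rot"])
print(proj(i,[[660,106,160],[644,-14,160]]))
E
```

```text
[[0.987, 0.153, 0.046, 528.99], [0.16, -0.944, -0.288, 120.862], [-0.0, 0.292, -0.957, 560.423], [0.0, 0.0, 0.0, 1.0]] 373.049943865174
[542.83455943  43.70881    390.22229811] [ 3.14157573e+00 -1.95839169e-03  1.73403792e+00]
[[398.17871865 136.16279615]
 [358.11294046 239.18838277]]
```

View pics/w1.png

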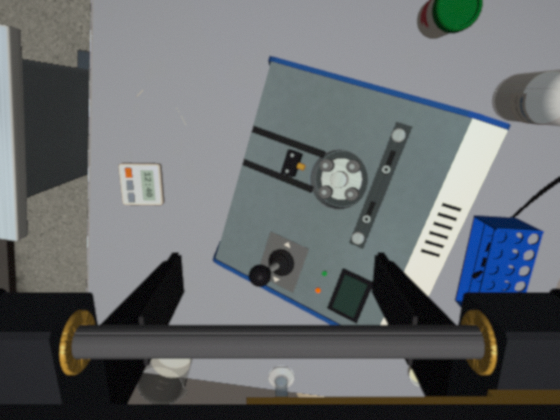

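Wrist view: stud heads at (399,135) and (358,238), exactly as predicted; front face corners at (271,60) and (216,261); back deck left corner at (508,126).

```bash
python3 - <<'E'
from h import *
import pickle
i=pickle.load(open("w1.pkl","rb"));im=cv2.imread("pics/w1.png");g=cv2.cvtColor(im,cv2.COLOR_BGR2GRAY)
P=[]
for c in((399,135),(358,238)):
    x,y=c;p=g[y-12:y+13,x-12:x+13].astype(float);print(int(p.min()),int(np.median(p)),int(p.max()))
    m=((p>140)).astype(np.uint8);n,l,st,ce=cv2.connectedComponentsWithStats(m);k=1+np.argmax(st[1:,4]);print(st[k],ce[k]+[x-12,y-12]);P.append(ce[k]+[x-12,y-12])
Q=onz(i,P,164.5);print("heads",Q.round(1),np.linalg.norm(Q[0]-Q[1]),"yaw",np.degrees(np.arctan2(-(Q[0]-Q[1])[0],(Q[0]-Q[1])[1])))
F=onz(i,[(271,60),(216,261)],78);B=onz(i,[(508,126)],180);print("front",F.round(1),"backleft",B.round(1),np.linalg.norm(F[0]-F[1]))
yaw=np.radians(-7.6);R=Ro.from_euler('z',yaw).as_matrix()
foot=Q.mean(0)-R@[-np.sin(np.radians(26))*14.2,0,np.cos(np.radians(26))*14.2];print("foot mid",foot)
o=F.mean(0)-R@[-126,0,78];print("origin from front",o,"bar offset",R.T@(foot-o)-[32.3,30,151.7])
E
```

```text
64 107 170
[  6   7  12  11 110] [398.40909091 134.91818182]
64 117 170
[ 7  7 10 11 84] [357.46428571 237.82142857]
heads [[658.4 107.4 164.5]
 [641.6 -11.  164.5]] 119.62274351803237 yaw -8.085522202393879
front [[ 513.5  165.9   78. ]
 [ 477.7 -105.5   78. ]] backleft [[758.7 133.8 180. ]] 273.7233626923863
foot mid [656.20039041  47.40344625 151.73712454]
origin from front [6.20456557e+02 1.35390231e+01 2.84217094e-14] bar offset [-1.34894287  8.29429287  0.03712454]
```

{"op": "move_arm", "data": {"commands": [[[-0.9, 2.9, -1.8], [0, 0, 2.3], 1], [[-0.9, 2.9, -1.8], [0, 0, 2.3], 1], [[-0.9, 2.9, -1.8], [0, 0, 2.3], 1], [[-0.9, 2.9, -1.8], [0, 0, 2.3], 1], [[-0.9, 2.9, -1.8], [0, 0, 2.3], 1], [[-0.9, 2.9, -1.8], [0, 0, 2.3], 1], [[-0.9, 2.9, -1.8], [0, 0, 2.3], 1], [[-0.9, 2.9, -1.8], [0, 0, 2.3], 1], [[-0.9, 2.9, -1.8], [0, 0, 2.3], 1], [[-0.7, 3.3, -1.8], [0, 0, 2.3], 1]]}}

```text
t: 3.15
eef_pos: [453.3, 332.7, 209.8]
tcp_rot: [-3.141, 0.0, 2.135]
ft_force: [1.7, 0.1, -0.3]
opening: 0.999
grip_force: 0.0
```

```bash
python3 - <<'E'
from h import *
i=camera_info("wrist");im=read_camera("wrist");cv2.imwrite("pics/w2.png",im)
print(state()["eef_pos"],np.degrees(state()["tcp_rot"]))
c=yellow(im);print(c.min(0),c.max(0));P=onz(i,c,5)[:,:2].astype(np.float32);r=cv2.minAreaRect(P);print(r)
E
```

```text
[451.62020957 335.95223162 206.9678781 ] [-1.79808619e+02 -7.21791274e-02  1.22543117e+02]
[227. 106.] [339. 249.]
((455.75787353515625, 338.3132019042969), (109.21826171875, 148.48443603515625), 32.33330535888672)
```

View pics/w2.png

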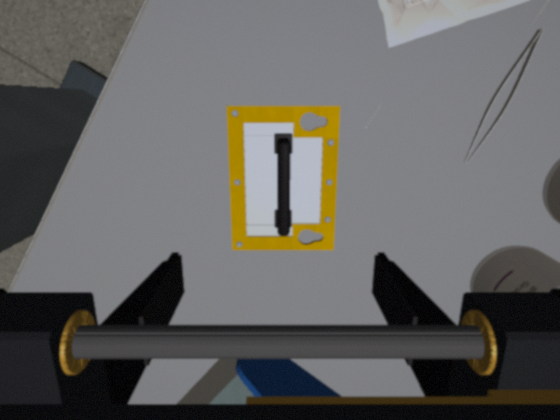

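Wrist view: guard centred at about (284,178), both keyholes on the right (world +x at 32°), handle along the tool x-axis. Alignment is right, so I'll descend.

{"op": "move_arm", "data": {"commands": [[[0.4, 0.25, -2.5], [0, 0, 0], 1], [[0, 0, -3], [0, 0, 0], 1], [[0, 0, -3], [0, 0, 0], 1], [[0, 0, -3], [0, 0, 0], 1], [[0, 0, -3], [0, 0, 0], 1], [[0, 0, -2.5], [0, 0, 0], 1], [[0, 0, -1.5], [0, 0, 0], 1], [[0, 0, -0.5], [0, 0, 0], 1], [[0, 0, 0], [0, 0, 0], 1], [[0, 0, 0], [0, 0, 0], 1]]}}

```text
t: 4.2
eef_pos: [458.3, 334.6, 21.4]
tcp_rot: [3.141, 0.0, 2.133]
ft_force: [-0.1, 0.5, 0.7]
opening: 0.999
grip_force: 0.0
```

{"op": "move_arm", "data": {"commands": [[[0, 0, 0], [0, 0, 0], 0.4], [[0, 0, 0], [0, 0, 0], 0.0], [[0, 0, 0], [0, 0, 0], 0.0], [[0, 0, 0], [0, 0, 0], 0.0], [[0, 0, 0], [0, 0, 0], 0.0], [[0, 0, 0], [0, 0, 0], 0.0], [[0, 0, 0], [0, 0, 0], 0.0]]}}

```text
t: 4.9
eef_pos: [458.0, 334.4, 20.6]
tcp_rot: [-3.142, 0.0, 2.134]
ft_force: [-0.1, 0.1, 0.2]
opening: 0.468
grip_force: 0.0
```

{"op": "move_arm", "data": {"commands": [[[-0.25, 0.4, -0.3], [0, 0, 0], 0.3], [[0, 0, 0], [0, 0, 0], 0.2], [[0, 0, 0], [0, 0, 0], 0.0], [[0, 0, 0], [0, 0, 0], 0.0], [[0, 0, 0], [0, 0, 0], 0.0], [[0, 0, 0], [0, 0, 0], 0.0], [[0, 0, 0], [0, 0, 0], 0.0], [[0, 0, 0], [0, 0, 0], 0.0], [[0, 0, 0], [0, 0, 0], 0.0], [[0, 0, 0], [0, 0, 0], 0.0]]}}

```text
t: 5.9
eef_pos: [455.5, 338.4, 17.6]
tcp_rot: [3.142, 0.0, 2.133]
ft_force: [1.2, 2.0, -1.5]
opening: 0.125
grip_force: 30.0
```

{"op": "move_arm", "data": {"commands": [[[0, 0, 1], [0, 0, 0], 0], [[0, 0, 2], [0, 0, 0], 0], [[0, 0, 3], [0, 0, 0], 0], [[0, 0, 3], [0, 0, 0], 0], [[0, 0, 3], [0, 0, 0], 0], [[0, 0, 3], [0, 0, 0], 0], [[0, -1, 3], [0, 0, -2], 0], [[0, -2, 3], [0, 0, -4], 0], [[1, -2.5, 2], [0, 0, -4], 0], [[1, -2.5, 0], [0, 0, -4], 0]]}}

```text
t: 6.9
eef_pos: [476.0, 257.9, 251.1]
tcp_rot: [3.137, -0.0, 1.887]
ft_force: [1.4, -0.6, -3.8]
opening: 0.123
grip_force: 30.0
```

{"op": "move_arm", "data": {"commands": [[[1.4, -2.5, 0], [0, 0, -5], 0], [[1.4, -2.5, 0], [0, 0, -5], 0], [[1.4, -2.5, 0], [0, 0, -5], 0], [[1.4, -2.5, 0], [0, 0, -5], 0], [[1.4, -2.5, 0], [0, 0, -5], 0], [[1.4, -2.5, 0], [0, 0, -1], 0], [[1.4, -2.5, 0], [-0.9, -6.4, 0], 0], [[1.4, -2.5, 0], [-0.8, -6.5, 0], 0], [[1, -0.5, 0], [-0.9, -6.4, 0], 0], [[0.5, 0, 0], [-0.8, -6.5, 0], 0]]}}

```text
t: 7.9
eef_pos: [602.5, 52.2, 248.4]
tcp_rot: [2.683, -0.002, 1.434]
ft_force: [0.4, -0.6, -4.2]
opening: 0.127
grip_force: 30.0
```

```bash
cat > g.py <<'E'
from h import *
Rp=Ro.from_euler('z',-7.6,degrees=True); Rg=Rp*Ro.from_euler('y',-26,degrees=True)
foot=np.array([656.2,47.4,151.7])
def rep():
    s=state();T=Ro.from_euler('xyz',s["tcp_rot"])
    G=T*(Ro.from_euler('z',90,degrees=True)*Ro.from_euler('x',180,degrees=True)).inv()
    o=s["eef_pos"]-G.apply([0,0,17.6])
    e=Rg.inv().apply(o-foot)   # mouth over studs at x=-25, home -40
    print("t",s["t"],"tcp",s["eef_pos"].round(1),"rot err world deg",np.degrees((Rg*G.inv()).as_rotvec()).round(2))
    print("guard vs stud, face axes (x up,y left,z out)",e.round(1),"force face",Rg.inv().apply(s["ft_force"]).round(1),"M",Rg.inv().apply(s["moment"]).round(2),"grip",s["opening"].round(3))
    return s,G,o
E
python3 - <<'E'
from g import *
s,G,o=rep()
i=camera_info("wrist");cv2.imwrite("pics/w3.png",read_camera("wrist"))
E
```

```text
t 7.9 tcp [602.5  52.2 248.4] rot err world deg [-0.08  0.29  0.24]Traceback (most recent call last):
  File "<stdin>", line 2, in <module>
  File "g.py", line 10, in rep
    print("guard vs stud, face axes (x up,y left,z out)",e.round(1),"force face",Rg.inv().apply(s["ft_force"]).round(1),"M",Rg.inv().apply(s["moment"]).round(2),"grip",s["opening"].round(3))
                                                                                                                                                                        ^^^^^^^^^^^^^^^^^^
AttributeError: 'float' object has no attribute 'round'
```

```bash
sed -i 's/s\["opening"\].round(3)/round(s["opening"],3)/' g.py
python3 - <<'E'
from g import *
cv2.imwrite("pics/w3.png",read_camera("wrist"))
rep()
E
```

```text
t 7.95 tcp [601.   53.  247.3] rot err world deg [-0.07  0.52  0.17]
guard vs stud, face axes (x up,y left,z out) [-7.8 -1.7 92.6] force face [-3.9  1.  -3.7] M [0.09 0.59 0.01] grip 0.128
```

View pics/w3.png

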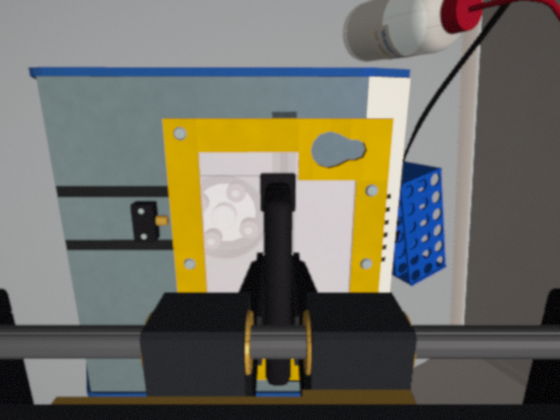

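The left keyhole at (330,150) is visible, the guard sits square in the grip, and the switch is at (150,220). I'll approach to about 22 mm above the face.

{"op": "move_arm", "data": {"commands": [[[0.2, 0, -0.9], [0, 0, 0], 0], [[0.2, 0, -0.9], [0, 0, 0], 0], [[0.2, 0, -0.9], [0, 0, 0], 0], [[0.2, 0, -0.9], [0, 0, 0], 0], [[0.2, 0, -0.9], [0, 0, 0], 0], [[0.2, 0, -0.9], [0, 0.3, 0], 0], [[0.2, 0, -0.9], [0, 0, 0], 0], [[0.1, 0, -0.7], [0, 0, 0], 0], [[0, 0, 0], [0, 0, 0], 0], [[0, 0, 0], [0, 0, 0], 0]]}}

```text
t: 8.95
eef_pos: [617.5, 53.4, 177.6]
tcp_rot: [2.693, -0.001, 1.436]
ft_force: [0.8, -0.1, -2.6]
opening: 0.125
grip_force: 30.0
```

```bash
python3 - <<'E'
from g import *
i=camera_info("wrist");im=read_camera("wrist");s,G,o=rep()
print("pred L mouth top",proj(i,o+G.apply([[25,60,5],[40,60,5],[55,75,5],[-55,75,5]])).round(1),"stud head",proj(i,foot+Rg.apply([[0,60,14.2]])).round(1))
c=yellow(im);h=cv2.cvtColor(im,cv2.COLOR_BGR2HSV);print(c.min(0),c.max(0))
cv2.imwrite("pics/w4.png",cv2.resize(im[90:210,270:430],None,fx=5,fy=5,interpolation=cv2.INTER_CUBIC))
E
```

```text
t 9.0 tcp [617.6  53.4 178. ] rot err world deg [-0.11 -0.23  0.15]
guard vs stud, face axes (x up,y left,z out) [-23.7   0.9  23.1] force face [-2.  -1.1 -1.9] M [0.   0.46 0.01] grip 0.121
pred L mouth top [[329.5 149. ]
 [360.4 148.9]
 [394.2 116.9]
 [161.6 117.1]] stud head [[323.  147.2]]
[162. 118.] [392. 292.]
```

View pics/w4.png

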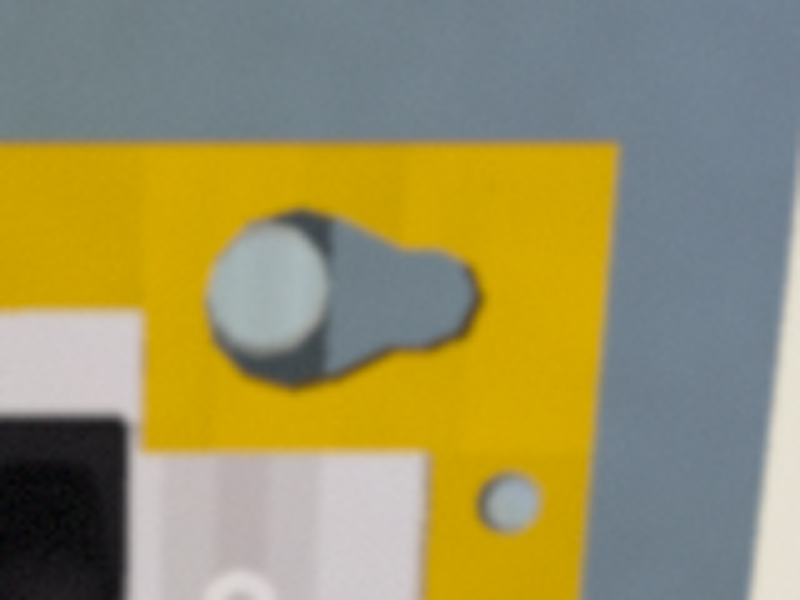

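The stud head at (323.6,147.6) sits inside the mouth centred at (329.4,150), within 0.5 mm of prediction. I'll lower along the normal.

{"op": "move_arm", "data": {"commands": [[[0.03, -0.02, -0.4], [0, 0, 0], 0], [[0.1, -0.02, -0.2], [0, 0, 0], 0], [[0.1, -0.02, -0.2], [0, 0, 0], 0], [[0.1, -0.02, -0.2], [0, 0, 0], 0], [[0.1, -0.02, -0.2], [0, 0, 0], 0], [[0.1, -0.02, -0.2], [0, 0, 0], 0], [[0.1, -0.02, -0.2], [0, 0, 0], 0], [[0, 0, 0], [0, 0, 0], 0]]}}

```text
t: 9.8
eef_pos: [623.8, 52.0, 161.3]
tcp_rot: [2.693, -0.001, 1.436]
ft_force: [0.1, -0.0, -3.8]
opening: 0.125
grip_force: 30.0
```

```bash
python3 - <<'E'
from g import *
rep()
E
```

```text
t 9.8 tcp [623.8  52.  161.3] rot err world deg [-0.11 -0.28  0.15]
guard vs stud, face axes (x up,y left,z out) [-25.3   0.2   5.4] force face [-1.5 -0.  -3.5] M [-0.    0.44  0.01] grip 0.125
```

{"op": "move_arm", "data": {"commands": [[[0.05, 0, -0.1], [-0.1, -0.25, 0.1], 0], [[0.05, 0, -0.1], [0, 0, 0], 0], [[0.05, -0.01, -0.1], [0, 0, 0], 0], [[0.05, -0.01, -0.1], [0, 0, 0], 0], [[0, 0, 0], [0, 0, 0], 0], [[0, 0, 0], [0, 0, 0], 0]]}}

```text
t: 10.4
eef_pos: [625.8, 51.8, 157.6]
tcp_rot: [2.688, -0.0, 1.437]
ft_force: [-0.3, 1.5, -3.8]
opening: 0.126
grip_force: 30.0
```

```bash
python3 - <<'E'
from g import *
rep()
E
```

```text
t 10.4 tcp [625.8  51.8 157.6] rot err world deg [-0.01 -0.01  0.05]
guard vs stud, face axes (x up,y left,z out) [-25.    0.3   1.2] force face [-2.1  1.4 -3.2] M [-0.04  0.49  0.05] grip 0.126
```

{"op": "move_arm", "data": {"commands": [[[0.03, 0, -0.06], [0, 0, 0], 0], [[0, 0, 0], [0, 0, 0], 0], [[-0.09, 0.01, -0.04], [0, 0, 0], 0], [[-0.09, 0.01, -0.05], [0, 0, 0], 0], [[-0.09, 0.01, -0.04], [0, 0, 0], 0], [[-0.09, 0.01, -0.05], [0, 0, 0], 0], [[-0.09, 0.01, -0.04], [0, 0, 0], 0], [[-0.09, 0.01, -0.05], [0, 0, 0], 0], [[0, 0, 0], [0, 0, 0], 0], [[0, 0, 0], [0, 0, 0], 0]]}}

```text
t: 11.4
eef_pos: [620.6, 52.4, 154.3]
tcp_rot: [2.688, -0.0, 1.437]
ft_force: [-1.4, 0.6, -2.4]
opening: 0.124
grip_force: 30.0
```

```bash
python3 - <<'E'
from g import *
rep()
E
```

```text
t 11.4 tcp [620.6  52.4 154.3] rot err world deg [-0.01 -0.02  0.05]
guard vs stud, face axes (x up,y left,z out) [-31.2   0.3   0.5] force face [-2.3  0.4 -1.5] M [-0.01  0.49 -0.01] grip 0.124
```

{"op": "move_arm", "data": {"commands": [[[-0.09, 0.01, -0.04], [0, 0, 0], 0], [[-0.09, 0.01, -0.05], [0, 0, 0], 0], [[-0.09, 0.01, -0.04], [0, 0, 0], 0], [[-0.09, 0.01, -0.05], [0, 0, 0], 0], [[-0.09, 0.01, -0.04], [0, 0, 0], 0], [[-0.09, 0.01, -0.05], [0, 0, 0], 0], [[-0.09, 0.01, -0.04], [0, 0, 0], 0], [[-0.09, 0.01, -0.05], [0, 0, 0], 0], [[0, 0, 0], [0, 0, 0], 0], [[0, 0, 0], [0, 0, 0], 0]]}}

```text
t: 12.4
eef_pos: [613.4, 53.2, 150.7]
tcp_rot: [2.688, -0.0, 1.437]
ft_force: [-1.0, 1.5, -1.3]
opening: 0.128
grip_force: 30.0
```

```bash
python3 - <<'E'
from g import *
rep()
E
```

```text
t 12.4 tcp [613.4  53.2 150.7] rot err world deg [-0.01 -0.02  0.05]
guard vs stud, face axes (x up,y left,z out) [-39.3   0.1   0.5] force face [-1.6  1.4 -0.6] M [-0.11  0.38  0.04] grip 0.128
```

{"op": "move_arm", "data": {"commands": [[[-0.05, 0.01, -0.02], [0, 0, 0], 0], [[0, 0, 0], [0, 0, 0], 0], [[-0.05, 0.01, -0.02], [0, 0, 0], 0], [[0, 0, 0], [0, 0, 0], 0], [[0, 0, 0], [0, 0, 0], 0]]}}

```text
t: 12.9
eef_pos: [612.5, 53.4, 150.3]
tcp_rot: [2.688, -0.0, 1.437]
ft_force: [-0.7, -0.5, -1.9]
opening: 0.122
grip_force: 30.0
```

```bash
python3 - <<'E'
from g import *
rep()
E
```

```text
t 12.9 tcp [612.5  53.4 150.3] rot err world deg [-0.01 -0.01  0.05]
guard vs stud, face axes (x up,y left,z out) [-40.3   0.2   0.5] force face [-1.4 -0.6 -1.4] M [-0.11  0.24 -0.03] grip 0.122
```

{"op": "move_arm", "data": {"commands": [[[-0.05, 0.01, -0.02], [0, 0, 0], 0], [[0, 0, 0], [0, 0, 0], 0], [[-0.05, 0.01, -0.02], [0, 0, 0], 0], [[0, 0, 0], [0, 0, 0], 0], [[0, 0, 0], [0, 0, 0], 0]]}}

```text
t: 13.4
eef_pos: [612.0, 53.6, 150.2]
tcp_rot: [2.687, -0.001, 1.437]
ft_force: [5.3, -0.3, -2.9]
opening: 0.126
grip_force: 30.0
```

```bash
python3 - <<'E'
from g import *
rep()
E
```

```text
t 13.4 tcp [612.   53.6 150.2] rot err world deg [-0.02  0.07  0.05]
guard vs stud, face axes (x up,y left,z out) [-40.7   0.3   0.6] force face [ 3.5  0.4 -5. ] M [ 0.02 -0.41 -0.17] grip 0.126
```

The stop shows as a step of about 5 N up-slope, so the guard is home. I'll release and back off along the normal.

{"op": "move_arm", "data": {"commands": [[[0, 0, 0], [0, 0, 0], 0.3], [[0, 0, 0], [0, 0, 0], 0.5], [[0, 0, 0], [0, 0, 0], 0.5], [[0, 0, 0], [0, 0, 0], 0.5], [[0, 0, 0], [0, 0, 0], 0.5], [[0, 0, 0], [0, 0, 0], 0.5], [[0, 0, 0], [0, 0, 0], 0.5]]}}

```text
t: 14.1
eef_pos: [611.4, 53.6, 149.9]
tcp_rot: [2.688, -0.0, 1.437]
ft_force: [-0.7, 0.4, 0.5]
opening: 0.498
grip_force: 0.0
```

{"op": "move_arm", "data": {"commands": [[[-0.4, 0.05, 0.9], [0, 0, 0], 0.5], [[-0.9, 0.1, 1.8], [0, 0, 0], 0.5], [[-0.9, 0.1, 1.8], [0, 0, 0], 0.5], [[-0.9, 0.1, 1.8], [0, 0, 0], 0.5], [[-0.9, 0.1, 1.8], [0, 0, 0], 0.5], [[0, 0, 2], [0, 0, 0], 0.5], [[0, 0, 2], [0, 0, 0], 0.5], [[0, 0, 0], [0, 0, 0], 0.5]]}}

```text
t: 14.9
eef_pos: [572.0, 58.3, 274.2]
tcp_rot: [2.683, -0.001, 1.438]
ft_force: [0.1, -0.2, -0.4]
opening: 0.501
grip_force: 0.0
```

```bash
python3 - <<'E'
from g import *
i=camera_info("wrist");im=read_camera("wrist");s,G,o=rep()
cv2.imwrite("pics/w5.png",im)
c=yellow(im);print(c.min(0),c.max(0))
print("pred home: keyL, corners",proj(i,foot+Rg.apply([[15,15+60,5],[15,-75,5],[-95,75,5],[-95,-75,5],[0,60,14.2],[0,-60,14.2]])).round(1))
# knob prediction
org=foot-Rp.apply([32.3,38.3,151.7]);piv=org+Rp.apply([-125+95*np.cos(np.radians(26)),-95,75+95*np.sin(np.radians(26))])
k=piv+Rg.apply([0,0,62]);print("pivot",piv.round(1),"knob",k.round(1),proj(i,[piv,k]).round(1))
E
```

```text
t 14.95 tcp [571.5  58.2 272.4] rot err world deg [-0.02  0.15  0.04]
guard vs stud, face axes (x up,y left,z out) [-23.8  -0.5 128.4] force face [-0.1 -0.6  0.1] M [-0.03  0.16 -0.03] grip 0.499
[187. 111.] [322. 279.]
pred home: keyL, corners [[323.2 109.9]
 [317.7 278.5]
 [186.6 110.1]
 [198.5 278.9]
 [305.  129.8]
 [302.4 268. ]]
pivot [567.3 -75.2 116.6] knob [540.3 -71.6 172.4] [[218.5 330.4]
 [207.5 374.8]]
```

View pics/w5.png

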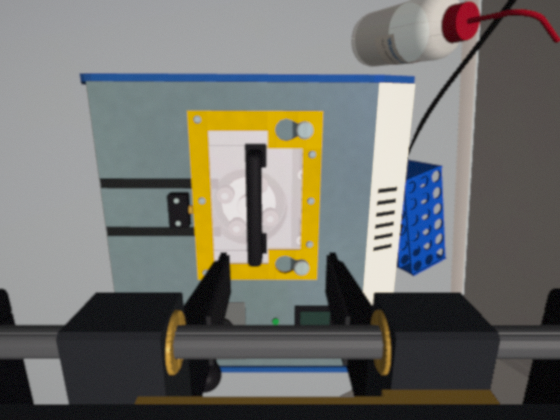

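Both stud heads, at (305,129) and (302,268), sit at the slot ends, and the guard outline matches the predicted home pose to within 1 px. Next is the lever: I'll bring shut fingers to the left of the knob.

{"op": "move_arm", "data": {"commands": [[[-0.8, -1.5, 0], [0, 0, 0], 0.2], [[-0.8, -1.5, 0], [0, 0, 0], 0], [[-0.8, -1.5, -0.5], [0, 0, 0], 0], [[-0.8, -1.5, -0.7], [0, 0, 0], 0], [[-0.8, -1.5, -0.9], [0, 0, 0], 0], [[-0.8, -1.5, -0.9], [0, 0, 0], 0], [[-0.8, 0, -0.9], [0, 0, 0], 0], [[0, 0, 0], [0, 0, 0], 0], [[0, 0, 0], [0, 0, 0], 0], [[0, 0, 0], [0, 0, 0], 0]]}}

```text
t: 15.95
eef_pos: [515.9, -31.7, 232.2]
tcp_rot: [2.688, -0.0, 1.438]
ft_force: [-0.2, -0.4, -0.1]
opening: 0.006
grip_force: 0.0
```

```bash
cat > l.py <<'E'
from g import *
def lev():
    s=state();piv=np.array([567.3,-75.2,116.6]);print("t",s["t"],"tcp",s["eef_pos"].round(1),"vs pivot face axes",Rg.inv().apply(s["eef_pos"]-piv).round(1),"F",Rg.inv().apply(s["ft_force"]).round(1),s["opening"])
E
python3 -c "
from l import *
lev()"
```

```text
t 15.95 tcp [515.9 -31.7 232.2] vs pivot face axes [ -0.3  36.3 128.7] F [-0.2 -0.4 -0. ] 0.0059196530246533935
```

Descend 80 mm along the normal.

{"op": "move_arm", "data": {"commands": [[[0.4, -0.05, -0.9], [0, 0, 0], 0], [[0.4, -0.05, -0.9], [0, 0, 0], 0], [[0.4, -0.05, -0.9], [0, 0, 0], 0], [[0.5, -0.06, -0.9], [0, 0, 0], 0], [[0.5, -0.06, -0.9], [0, 0, 0], 0], [[0.4, -0.06, -0.9], [0, 0, 0], 0], [[0.5, -0.06, -0.9], [0, 0, 0], 0], [[0.4, -0.06, -0.9], [0, 0, 0], 0], [[0, 0, 0], [0, 0, 0], 0], [[0, 0, 0], [0, 0, 0], 0]]}}

```text
t: 16.95
eef_pos: [550.4, -36.4, 159.7]
tcp_rot: [2.689, -0.0, 1.437]
ft_force: [0.1, -0.7, 0.4]
opening: 0.003
grip_force: 0.0
```

```bash
python3 -c "
from l import *
lev()"
```

```text
t 16.95 tcp [550.4 -36.4 159.7] vs pivot face axes [-0.8 36.2 48.3] F [ 0.4 -0.7  0.3] 0.003081270808618614
```

{"op": "move_arm", "data": {"commands": [[[-0.05, -0.4, 0], [0, 0, 0], 0], [[-0.05, -0.4, 0], [0, 0, 0], 0], [[-0.05, -0.4, 0], [0, 0, 0], 0], [[-0.06, -0.4, 0], [0, 0, 0], 0], [[-0.05, -0.4, 0], [0, 0, 0], 0], [[-0.05, -0.4, 0], [0, 0, 0], 0], [[-0.05, -0.4, 0], [0, 0, 0], 0], [[-0.06, -0.4, 0], [0, 0, 0], 0], [[-0.05, -0.3, 0], [0, 0, 0], 0], [[0, 0, 0], [0, 0, 0], 0]]}}

```text
t: 17.95
eef_pos: [545.6, -71.6, 159.7]
tcp_rot: [2.689, -0.0, 1.437]
ft_force: [1.3, 4.7, -2.1]
opening: 0.005
grip_force: 2.3
```

```bash
python3 -c "
from l import *
lev()"
```

```text
t 17.95 tcp [545.6 -71.6 159.7] vs pivot face axes [-0.9  0.7 48.4] F [-0.4  4.8 -2.2] 0.0045215793272647235
```

{"op": "move_arm", "data": {"commands": [[[-0.02, -0.15, 0], [0, 0, 0], 0], [[-0.02, -0.15, 0], [0, 0, 0], 0], [[0, 0, 0], [0, 0, 0], 0], [[0, 0, 0], [0, 0, 0], 0], [[0, 0, 0], [0, 0, 0], 0], [[0, 0, 0], [0, 0, 0], 0], [[0, 0, 0], [0, 0, 0], 0], [[0, 0, 0], [0, 0, 0], 0], [[0, 0, 0], [0, 0, 0], 0]]}}

```text
t: 18.85
eef_pos: [545.2, -74.0, 159.7]
tcp_rot: [2.689, -0.0, 1.438]
ft_force: [1.9, 4.6, -2.6]
opening: 0.002
grip_force: 2.7
```

```bash
python3 - <<'E'
from l import *
lev()
im=read_camera("scene");cv2.imwrite("pics/s9.png",cv2.resize(im[140:290,220:420],None,fx=4,fy=4,interpolation=cv2.INTER_CUBIC))
E
```

```text
t 18.85 tcp [545.2 -74.  159.7] vs pivot face axes [-1.  -1.8 48.4] F [ 0.   4.8 -2.9] 0.002233125917856459
```

View pics/s9.png

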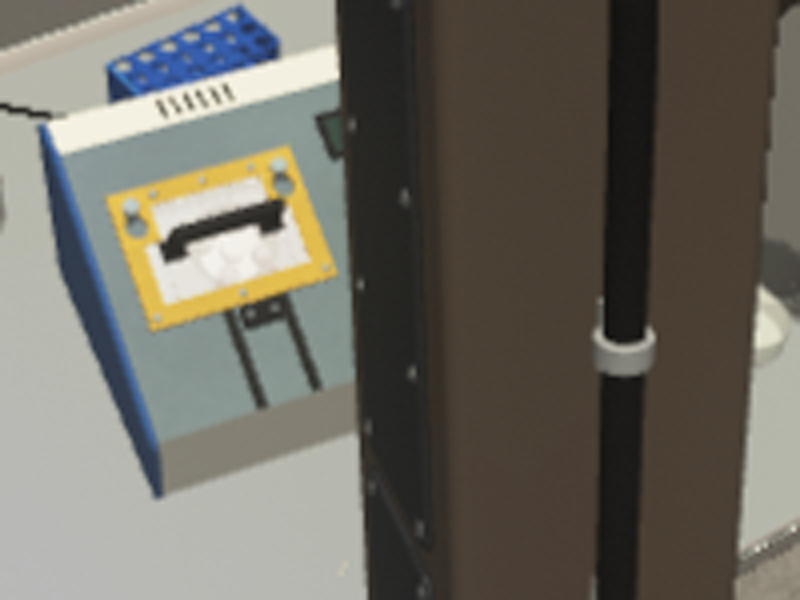

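The guard is still hung; the arm hides the lever. Force and finger travel put it at about 0.41 rad, held for about 1 s, so I'll let it back to the middle.

{"op": "move_arm", "data": {"commands": [[[0.06, 0.45, 0], [0, 0, 0], 0], [[0.06, 0.45, 0], [0, 0, 0], 0], [[0.06, 0.45, 0], [0, 0, 0], 0], [[0.06, 0.45, 0], [0, 0, 0], 0], [[0.06, 0.45, 0], [0, 0, 0], 0], [[0.06, 0.45, 0], [0, 0, 0], 0], [[0.06, 0.45, 0], [0, 0, 0], 0], [[0.06, 0.45, 0], [0, 0, 0], 0], [[0, 0.15, 0], [0, 0, 0], 0], [[0, 0, 0], [0, 0, 0], 0]]}}

```text
t: 19.9
eef_pos: [550.2, -36.7, 160.0]
tcp_rot: [2.688, -0.0, 1.438]
ft_force: [0.9, 0.2, 1.0]
opening: 0.003
grip_force: 0.0
```

{"op": "move_arm", "data": {"commands": [[[-0.4, 0.05, 0.9], [0, 0, 0], 0], [[-0.9, 0.1, 1.8], [0, 0, 0], 0], [[-0.9, 0.1, 1.8], [0, 0, 0], 0], [[-0.9, 0.1, 1.8], [0, 0, 0], 0], [[-0.9, 0.1, 1.8], [0, 0, 0], 0], [[-0.9, 0.1, 1.8], [0, 0, 0], 0], [[0, 2, 3], [0, 0, 0], 0], [[0, 3, 3], [0, 0, 0], 0], [[0, 3, 2], [0, 0, 0], 0], [[0, 0, 0], [0, 0, 0], 0]]}}

```text
t: 20.9
eef_pos: [501.4, 50.7, 342.6]
tcp_rot: [2.682, -0.001, 1.44]
ft_force: [-0.4, 0.1, -0.4]
opening: 0.004
grip_force: 0.0
```

```bash
python3 - <<'E'
from l import *
im=read_camera("wrist");i=camera_info("wrist");lev()
c=yellow(im);print(c.min(0),c.max(0))
print("pred corners",proj(i,foot+Rg.apply([[15,75,5],[15,-75,5],[-95,75,5],[-95,-75,5]])).round(1))
d=camera_info("side");im=read_camera("side")
piv=np.array([567.3,-75.2,116.6])
for th in(0,.42):
    print("knob proj side",th,proj(d,piv+Rg.apply([[0,-62*np.sin(th),62*np.cos(th)]])).round(1))
# dark knob blob in side view
q=proj(d,piv+Rg.apply([[0,0,62]]))[0].astype(int);g=cv2.cvtColor(im,cv2.COLOR_BGR2GRAY)[q[1]-14:q[1]+14,q[0]-20:q[0]+20]
n,l,st,ce=cv2.connectedComponentsWithStats((g<45).astype(np.uint8))
for k in range(1,n):
    if st[k,4]>15: print(st[k],ce[k]+q-[20,14])
E
```

```text
t 20.95 tcp [500.9  49.6 340.6] vs pivot face axes [ 24.2 115.  237.4] F [-0.5 -0.   0.1] 0.006553432142340778
[235.  92.] [343. 229.]
pred corners [[346.2  89.9]
 [339.1 228.5]
 [238.7  89.8]
 [242.6 228.5]]
knob proj side 0 [[291.8 178.5]]
knob proj side 0.42 [[291.4 175.6]]
[18 12  7  7 34] [291.5        179.08823529]
```

```bash
python3 -c "
from cell import env
print(env.job_done())"
```

```text
the job is handed in; nothing more can be done
None
```

The guard hangs fully home on both studs, with its lower edge at the guard switch (I had no direct switch reading). The jog lever was tipped right to about 0.41 rad by my estimate (the arm hid it from view), held for about a second, and is back in the middle. I handed the job in at about 21 s.

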